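# Draw the tall plate blank from the leaning stack and stand it in the vice

### The job

Three aluminium plate blanks lean in a stack against the low board on the workshop bench. Draw the tallest one up out of the stack, leaving the two low ones leaning where they are, and stand it upright between the open jaws of the bench vice, lowered until it rests on the vice's bed and roughly centred along the jaws, ready to be clamped. Do not drop it in.

Things in the scene. Friction and masses are not known exactly. Their poses are not given: they have to be found in the camera images.
- tall_centre (a point): Centre of the tall aluminium plate, 8 mm thick, 110 wide, 170 tall, 0.28 to 0.57 kg: front, middle or back of three that lean face to face, lower edges 6 mm above the bench, on a board 70 mm tall above that. It stands at least 70 mm clear above the low plates and the board. Axes: x square to its faces, y along its width, z up along the plate (leaning about 12 degrees from vertical).
- low_wide_centre (a point): Centre of the low wide plate: bare aluminium, 8 mm thick, 150 mm wide, 95 mm tall, leaning in the same stack; it must stay leaning there (settling back by a plate's thickness is fine). Axes: x square to its faces, y along its width, z up along the plate (leaning about 12 degrees from vertical).
- low_small_centre (a point): Centre of the low small plate: bare aluminium, 8 mm thick, 120 mm wide, 85 mm tall, leaning in the same stack; it must stay leaning there (settling back by a plate's thickness is fine). Axes: x square to its faces, y along its width, z up along the plate (leaning about 12 degrees from vertical).
- vice_bed (a point): Middle of the bed between the open jaws of the fixed grey bench vice: the flat the plate is to stand on, 45 mm above the bench, 70 mm wide along the jaws. x across the jaws (square to their faces), y along them (120 mm long), z up. Jaws 24 mm apart and 60 mm above the bed; lips on top, 9 mm more, flare to a 44 mm mouth. Screw low on the -x side.
Mind the look-alikes: they are no part of the job. Leave any green look-alike of the part that bears low_small_centre alone.

How it is judged:
On the way:
1. the tall plate is drawn up clear of the stack, the two low plates still leaning (height (world z) of tall_centre above 0.16 m and distance of tall_centre from where it was at the start of the episode above 0.08 m and angle between each of low_wide_centre, low_small_centre's own z axis and vertical below 0.5 rad and distance of each of low_wide_centre, low_small_centre from where it was at the start of the episode below 0.035 m), for 0.1 s.
At the end, for the whole second after the job is handed in: The tall plate stands on the vice bed: centre within 15 mm of its middle across the jaws, 25 mm along them, 75 to 92 mm above it; upright within 17 degrees, along the jaws within 15. Both low plates still lean: under 28 degrees from vertical, moved under 35 mm (x of tall_centre in the frame of vice_bed between -0.015 and 0.015 m and y of tall_centre in the frame of vice_bed between -0.025 and 0.025 m and z of tall_centre in the frame of vice_bed between 0.075 and 0.092 m and angle between tall_centre's own z axis and vertical below 0.3 rad and angle between the y axis of tall_centre and the y axis of vice_bed, either way round below 0.26 rad and angle between each of low_wide_centre, low_small_centre's own z axis and vertical below 0.5 rad and distance of each of low_wide_centre, low_small_centre from where it was at the start of the episode below 0.035 m); the robot touches nothing.
It fails at once if a low plate is toppled (tilted more than 45 degrees) (angle between any of low_wide_centre, low_small_centre's own z axis and vertical above 0.8 rad).
It fails at once if the tall plate is let go over the vice while more than 20 mm above the bed (horizontal distance between tall_centre and vice_bed below 0.05 m and z of tall_centre in the frame of vice_bed above 0.107 m and contact force between the fingers and tall below 0.2 N).
It also fails if it takes over 43 s, if anything falls off the work surface, if the arm or the gripper's body presses on something with over 40 N, if the wrist force passes 120 N, or if a joint passes its speed limit or range.

### The arm

A 7-joint arm with a two-finger parallel gripper is mounted at the origin on the work surface. World frame = base frame: x ahead of the robot, y to its left, z up, the work surface at z = 0. Lengths are in m, angles in rad, forces in N, time in s.
With the tool pointing down it reaches from about 0.4 to 0.875 m from the base axis. Payload 6.5 kg.
Tool frame: the origin (TCP) lies at the very end of the fingers, on their centre line; the grasp point (between the pads) lies 19 mm behind it (bot.pinch_z is the distance from the TCP to the grasp point, in m); y points along the fingers, x is the direction in which the jaws open and shut, and the axes are right-handed (so a half turn about y gives the same grasp; the last joint's range is limited). The gripper opens to 88 mm and grips with 3 to 60 N. Pads are 18 mm wide; open, the fingers measure 123 mm over their backs; the gripper's body (75 mm by 187 mm) begins 45 mm behind the grasp point.
Start: joints at [1.22, 0.536, -0.004, 1.538, 0.003, 1.067, -0.071], TCP at [0.183, -0.624, 0.239] pointing down, gripper open.
Joint ranges: [-2.7, 2.7], [-0.37, 2.16], [-1.27, 1.26], [0.24, 2.4], [-1.31, 4.45], [0.19, 1.91], [-2.76, 2.76]. Speed limits (rad/s): [2.39, 2.39, 3.14, 3.14, 3.14, 3.14, 3.14].

### API

Orientations are given as [roll, pitch, yaw] about the fixed x, y, z axes, in that order (R = Rz(yaw) Ry(pitch) Rx(roll)).
In Python, from plant import telemetry, camera, camera_params, ticket, bot gives the robot as it stands.
- The arm moves only by the tool servo_tool, never from a script. Its argument "deltas" is a list of rows, each an object of numbers: "tx", "ty", "tz": the shift along the tool's x, y, z in cm; "roll": the turn about the tool's y in degrees. A call has 1 to 12 rows; each row is the pose to reach, as a shift and turn from the pose measured when the call began, along the tool's axes at that moment; what a row does not reach only later rows make up. A row lasts 1/12 s, in which the tool goes at most 41.7 mm and 7.16 degrees, less where a joint would pass 70% of its speed; a pose out of reach is approached as far as the arm can. A call with a gripper value outside its range is refused whole. "grip" is the finger opening in cm, from 0 to 8.81, set as the call begins (left out, the last holds). The fingers move at their own pace and stop on an object; "squeeze" is the grip in N (left out, the last holds). Time passes only in rows, so rows that repeat a pose let the fingers close. It gives the time, the measured TCP pose, the force and the opening at its end, in the units of the state.
- telemetry.observe(): the state, without advancing time (a new reading comes with each control period).
- camera(name): name is "scene" or "top" or "wrist"; returns (picture, depth): 420x560x3 uint8, red, green, blue; 420x560 float32, m along the optical axis (not along the pixel's ray), 0 where there is no reading.
- camera_params(name): a dict with "fx", "fy", "cx", "cy" (pixels), "rvec" (rotation vector, rad) and "tvec" (3), from world to camera coordinates, as OpenCV has them; the wrist camera has in their place "T_tool_cam" (4x4, takes a point from camera to tool coordinates, whose origin is the TCP and whose axes are the tool frame's). Camera axes: x right, y down, z forward; pixel columns grow to the right and rows downward; lengths in m; the calibration is good to about 2 mm. The wrist camera is an equidistant fisheye: a pixel r from the principal point sees the ray r / f radians off the axis. A picture is of the moment at which its call begins: read the wrist's pose just before it. camera_params takes no time and is no camera call.
- ticket.finish_job(): hands the job in, once; it reports no verdict.
The state is a dict: "clock": time; "q": joint angles; "qvel": joint speeds; "joint_torque": joint torques, N m; "eef_pos": TCP position; "tcp_rot": TCP orientation; "contact_force": force on the tool from outside, world axes, zero at the start; "ft_torque": the same for the moment, N m; "grip_width": opening from 0.0 (shut) to 1.0 (fully open).
Only numpy, scipy, OpenCV 4.12 (cv2) and the standard library are available. Lean on these libraries where they do the work, as an engineer would, in place of code of your own. Each camera call takes 0.05 s, during which the arm holds its last target.

## Working session

There is one attempt and no reset: what is moved stays moved. The work goes in short steps, Python scripts to look and compute and a tool call to move; the robot and the scene stay as the last step left them, time stands still between calls to the robot, and variables do not carry over. Pictures are saved under pics/ and viewed, and the job is handed in when it is done.

Besides the shell and the picture viewer there is one more tool, called as name(argument=value, ...) on one line, values as JSON. servo_tool: Moves the arm, as the interface text tells. Its arguments: {"type":"object","properties":{"deltas":{"type":"array","items":{"type":"object","properties":{"tx":{"type":"number"},"ty":{"type":"number"},"tz":{"type":"number"},"roll":{"type":"number"}}}},"grip":{"type":"number"},"squeeze":{"type":"number"}},"required":["deltas"]}

```bash
mkdir -p pics; ls
cat > h.py <<'E'
import numpy as np, cv2
from scipy.spatial.transform import Rotation as R
from plant import telemetry, camera, camera_params, ticket, bot
def grab(n,tag):
    s=telemetry.observe(); im,d=camera(n)
    cv2.imwrite(f'pics/{tag}.png',im[:,:,::-1]); np.savez(f'pics/{tag}.npz',im=im,d=d,p=s['eef_pos'],r=s['tcp_rot'])
    return im,d,s
def world(n,d,u,v):
    p=camera_params(n); Rm=cv2.Rodrigues(np.array(p['rvec'],float))[0]; t=np.array(p['tvec'],float).ravel()
    u=np.asarray(u,float);v=np.asarray(v,float)
    z=d[v.astype(int),u.astype(int)]
    c=np.stack([(u-p['cx'])/p['fx']*z,(v-p['cy'])/p['fy']*z,z],-1)
    return (c-t)@Rm
E
python3 - <<'E'
from h import *
for n in('scene','top'): grab(n,n+'0')
s=telemetry.observe();print(s);print({n:camera_params(n) for n in('scene','top','wrist')})
E
```

```text
pics
{'clock': 0.1, 'q': array([ 1.21982666,  0.53708467, -0.00440934,  1.53870595,  0.00259577,
        1.06728912, -0.07123745]), 'qvel': array([-1.20116453e-03, -2.18874277e-03,  6.50878258e-04, -1.81782601e-03,
        2.44359694e-03, -2.47022299e-03,  4.42124983e-05]), 'joint_torque': array([ 2.85104827e-03, -5.72080815e+01,  9.94319916e-01, -2.52230483e+01,
       -5.62025432e-02,  1.35088278e-02,  2.43622782e-05]), 'eef_pos': array([ 0.18243733, -0.62333395,  0.23795734]), 'tcp_rot': array([-1.57091753e+00,  1.47651406e-03, -1.28601985e+00]), 'contact_force': array([ 0.57838992,  0.06840347, -0.32055256]), 'ft_torque': array([-0.00861507,  0.01161519,  0.04867776]), 'grip_width': 0.9977805481370965}
{'scene': {'fx': 523.537007243471, 'fy': 523.537007243471, 'cx': 277.6280134058037, 'cy': 211.97950425200543, 'rvec': array([ 1.84456975,  1.40001691, -0.69259969]), 'tvec': array([-0.14234358, -0.25567385,  1.50460662])}, 'top': {'fx': 397.8748238636324, 'fy': 397.8748238636324, 'cx': 277.1036515054758, 'cy': 204.46096879443286, 'rvec': array([ 2.20305275, -2.20717145,  0.12093293]), 'tvec': array([-0.01944089,  0.52985849,  0.82111546])}, 'wrist': {'fx': 325.19226210127806, 'fy': 325.19226210127806, 'cx': 278.8439369190583, 'cy': 207.00565308999452, 'T_tool_cam': array([[ 9.99999883e-01, -4.72214127e-04,  1.05353912e-04,
         1.15021615e-04],
       [-2.32075158e-04, -2.77091472e-01,  9.60843516e-01,
        -1.45549061e-01],
       [-4.24531212e-04, -9.60843428e-01, -2.77091549e-01,
         7.03922327e-02],
       [ 0.00000000e+00,  0.00000000e+00,  0.00000000e+00,
         1.00000000e+00]])}}
```

View pics/scene0.png

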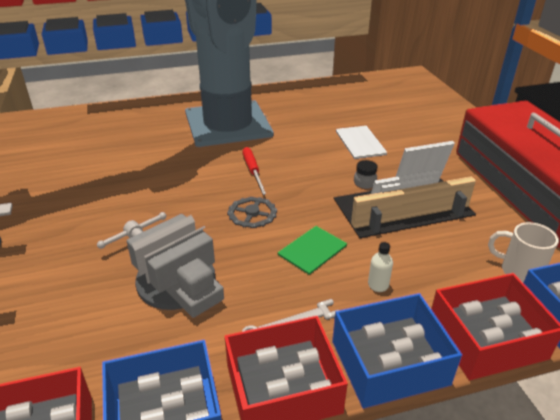

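View pics/top0.png

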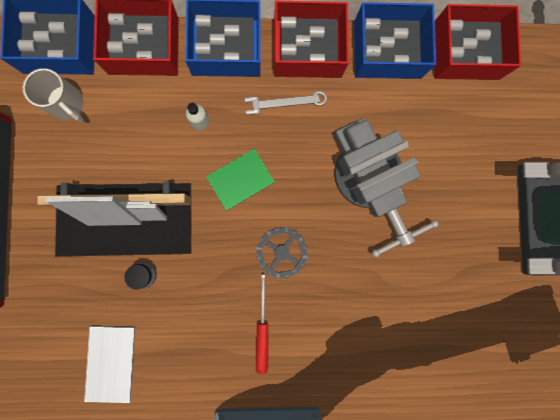

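Run:
```python
from h import *
a=cv2.imread('pics/scene0.png');b=cv2.imread('pics/top0.png')
A=cv2.resize(a[120:250,320:490],None,fx=4.5,fy=4.5,interpolation=cv2.INTER_CUBIC);cv2.imwrite('pics/cs0.png',A)
B=cv2.resize(b[170:270,30:205],None,fx=4.5,fy=4.5,interpolation=cv2.INTER_CUBIC);cv2.imwrite('pics/ct0.png',B)
C=cv2.resize(b[110:260,320:450],None,fx=4,fy=4,interpolation=cv2.INTER_CUBIC);cv2.imwrite('pics/cv0.png',C)
```

```text
(no output)
```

View pics/cs0.png

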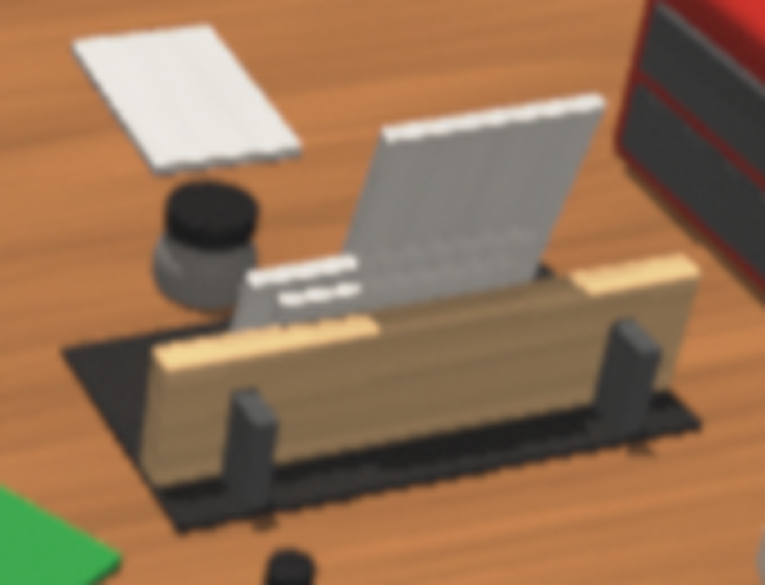

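View pics/ct0.png

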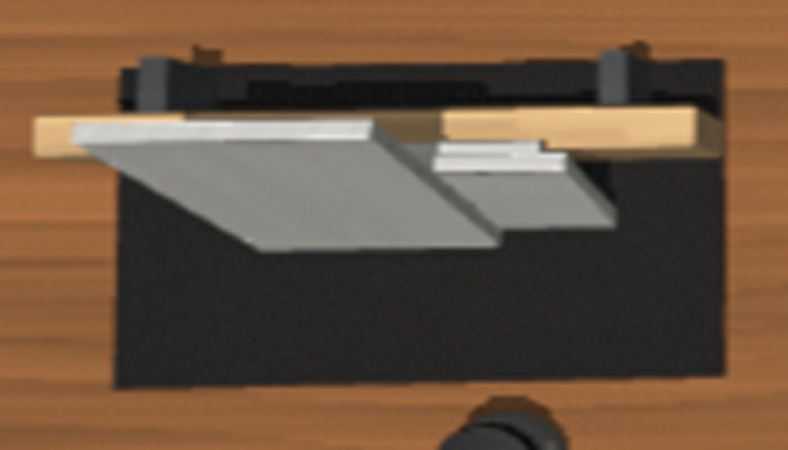

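View pics/cv0.png

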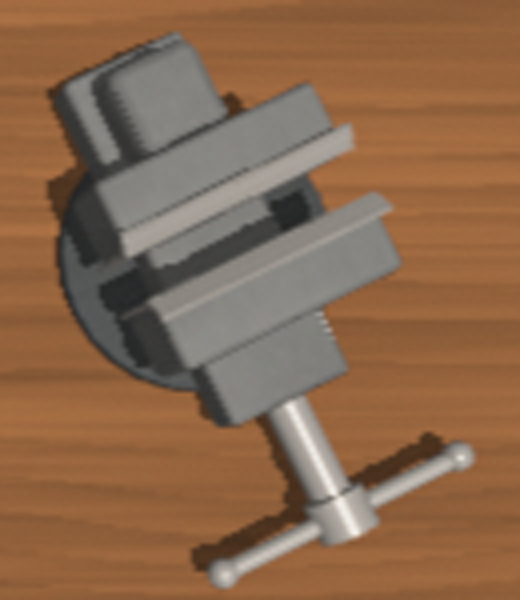

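Run:
```python
from h import *
np.set_printoptions(precision=4,suppress=True)
dt=np.load('pics/top0.npz')['d'];ds=np.load('pics/scene0.npz')['d']
def tc(x,y): return 30+x/4.5,170+y/4.5
print('tall top-edge (top cam)',*[world('top',dt,*tc(x,y)) for x,y in((85,134),(220,130),(365,132),(100,134),(350,130))])
print('face',*[world('top',dt,*tc(x,y)) for x,y in((150,165),(350,165),(300,230),(460,235),(250,200))])
print('low tops',*[world('top',dt,*tc(x,y)) for x,y in((450,160),(550,160),(470,147),(520,147))])
print('board',*[world('top',dt,*tc(x,y)) for x,y in((60,135),(480,125),(680,125))])
def sc(x,y): return 320+x/4.5,120+y/4.5
print('tall top (scene)',*[world('scene',ds,*sc(x,y)) for x,y in((393,133),(490,118),(598,102))])
print('tall back (scene)',*[world('scene',ds,*sc(x,y)) for x,y in((400,160),(580,130),(450,230))])
print('low tops s',*[world('scene',ds,*sc(x,y)) for x,y in((260,278),(340,262),(295,298),(350,290))])
# plane fit face top cam
m=np.zeros(dt.shape,np.uint8)
cv2.fillPoly(m,[np.array([tc(*q) for q in((115,155),(365,150),(475,235),(265,240))]).astype(int)],1)
v,u=np.nonzero(m);P=world('top',dt,u,v);c=np.median(P,0);n=np.linalg.svd(P-P.mean(0))[2][2];print('face plane',P.mean(0),n,np.std((P-P.mean(0))@n))
# vice: points by height
v,u=np.mgrid[110:260,320:450];P=world('top',dt,u.ravel(),v.ravel());z=P[:,2]
print(np.histogram(z,bins=np.arange(-.01,.14,.005)))
np.save('pics/viceP.npy',P)
M=((z.reshape(150,130)+0.01)/.14*255).clip(0,255).astype(np.uint8)
cv2.imwrite('pics/vh.png',cv2.resize(cv2.applyColorMap(M,cv2.COLORMAP_JET),None,fx=4,fy=4,interpolation=cv2.INTER_NEAREST))
```

```text
tall top-edge (top cam) [0.5272 0.3709 0.1724] [0.5285 0.3198 0.1757] [0.5278 0.2669 0.1744] [0.527  0.3641 0.1749] [0.5288 0.2733 0.1723]
face [0.5172 0.3591 0.1468] [0.5174 0.2838 0.1437] [0.4948 0.3432 0.043 ] [0.4928 0.2774 0.0285] [0.5059 0.3435 0.0937]
low tops [0.5224 0.2599 0.0983] [0.5221 0.2174 0.1025] [0.5284 0.2543 0.0902] [0.5284 0.2335 0.09  ]
board [0.5348 0.4329 0.0738] [0.5388 0.2542 0.0777] [0.539  0.1692 0.076 ]
tall top (scene) [0.5298 0.2704 0.1697] [0.5339 0.3158 0.1727] [0.5319 0.3718 0.1713]
tall back (scene) [0.5321 0.2749 0.1563] [0.5344 0.3638 0.1592] [0.5174 0.3175 0.1025]
low tops s [0.5221 0.2187 0.096 ] [0.5239 0.258  0.099 ] [0.5313 0.2332 0.0882] [0.5284 0.263  0.0853]
face plane [0.5082 0.3188 0.1019] [-0.991   0.097   0.0923] 0.007697846264760805
(array([   1, 4804, 8345,   41,  450,  255,   38,   45,  246,  311,  715,
        730,   35,   37,   49,   38,   52,   69,  301,  289,   21,   31,
        706, 1290,  417,   95,    0,    0,    0,    0]), array([-0.01 , -0.005,  0.   ,  0.005,  0.01 ,  0.015,  0.02 ,  0.025,
        0.03 ,  0.035,  0.04 ,  0.045,  0.05 ,  0.055,  0.06 ,  0.065,
        0.07 ,  0.075,  0.08 ,  0.085,  0.09 ,  0.095,  0.1  ,  0.105,
        0.11 ,  0.115,  0.12 ,  0.125,  0.13 ,  0.135,  0.14 ]))
```

View pics/vh.png

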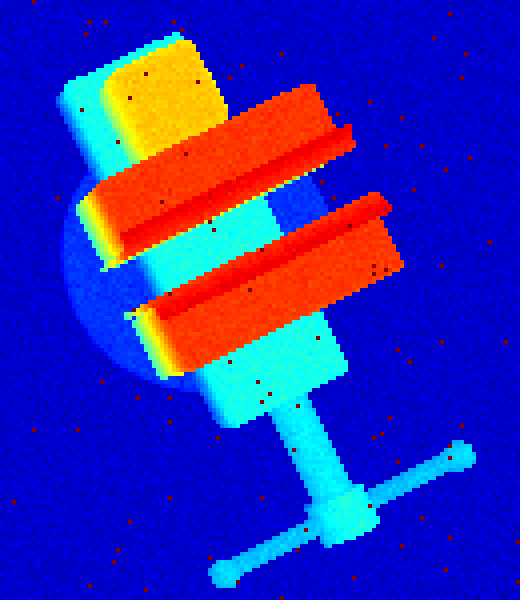

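Run:
```python
from h import *
np.set_printoptions(precision=4,suppress=True)
P=np.load('pics/viceP.npy');z=P[:,2]
J=P[(z>.100)&(z<.122)][:,:2]
(c,s,a)=cv2.minAreaRect((J*1000).astype(np.float32));print('jaw rect',c,s,a)
B=cv2.boxPoints((c,s,a))/1000;print(B)
# split
ax=None
e=[B[1]-B[0],B[2]-B[1]];l=[np.linalg.norm(k) for k in e];print(l)
for cand in (0,1):
    d=e[cand]/l[cand]
    t=(J-np.array(c)/1000)@d
    h=np.histogram(t,bins=np.arange(-.07,.071,.004))[0];print(cand,np.degrees(np.arctan2(d[1],d[0])),h)
b=P[(z>.040)&(z<.05)];print('bed-ish z',np.median(b[:,2]))
dt=np.load('pics/top0.npz')['d']
def tc(x,y): return 30+x/4.5,170+y/4.5
m=np.zeros(dt.shape,np.uint8)
cv2.fillPoly(m,[np.array([tc(*q) for q in((115,160),(360,155),(465,232),(265,235))]).astype(int)],1)
v,u=np.nonzero(m);Q=world('top',dt,u,v)
for i in range(5):
    A=np.c_[Q[:,1:],np.ones(len(Q))];k=np.linalg.lstsq(A,Q[:,0],rcond=None)[0];r=Q[:,0]-A@k;Q=Q[abs(r)<max(2.0*np.std(r),.002)]
print('face x=ky*y+kz*z+c',k,np.std(r),len(Q))
ds=np.load('pics/scene0.npz')['d']
def sc(x,y): return 320+x/4.5,120+y/4.5
m=np.zeros(dt.shape,np.uint8)
cv2.fillPoly(m,[np.array([sc(*q) for q in((395,155),(590,120),(545,230),(370,240))]).astype(int)],1)
v,u=np.nonzero(m);Q=world('scene',ds,u,v)
for i in range(5):
    A=np.c_[Q[:,1:],np.ones(len(Q))];k=np.linalg.lstsq(A,Q[:,0],rcond=None)[0];r=Q[:,0]-A@k;Q=Q[abs(r)<max(2.0*np.std(r),.002)]
print('back',k,np.std(r),len(Q))
for z in(.1,.13,.15,.17):print(z,A.shape, np.array([.318,z,1])@k)
```

```text
jaw rect (598.7614135742188, -220.6638946533203) (102.04692077636719, 124.30773162841797) 25.709497451782227
[[ 0.5258 -0.1868]
 [ 0.5798 -0.2988]
 [ 0.6717 -0.2545]
 [ 0.6178 -0.1425]]
[np.float32(0.12430775), np.float32(0.10204694)]
0 -64.290474 [ 0  2 80 84 81 83 84 86 80 84 87 82 85 81 81 87 79 85 76 90 76 83 84 84
 82 87 82 78 85 80 86 75 28  1  0]
1 25.709492 [  0   0   0   0  25 122 124 128 128 124 127 125 135 137  84   0   0   0
   0   0  86 140 138 116 126 122 128 125 127 120  21   0   0   0   0]
bed-ish z 0.04503482549516226
face x=ky*y+kz*z+c [-0.0141  0.2272  0.4904] 0.00035351907618388966 954
back [-0.0172  0.2323  0.4994] 0.0009702822679153068 809
0.1 (821, 3) 0.5171718923516639
0.13 (821, 3) 0.5241408265263546
0.15 (821, 3) 0.5287867826428151
0.17 (821, 3) 0.5334327387592755
```

```bash
cat >> h.py <<'E'
def go(*pts):
    s=telemetry.observe(); M=R.from_euler('xyz',s['tcp_rot']).as_matrix(); yaw=np.degrees(s['tcp_rot'][2])
    for x,y,z,w in pts:
        d=M.T@(np.array([x,y,z])-s['eef_pos'])*100
        print('tx %.2f ty %.2f tz %.2f roll %.2f'%(*d,-(w-yaw)))
    print(s['eef_pos'],np.degrees(s['tcp_rot']),s['contact_force'],s['grip_width'],s['clock'])
E
python3 - <<'E'
from h import *
go((.45,-.35,.27,-40),(.55,-.05,.27,-5),(.5225,.3195,.26,.9))
E
```

```text
tx -18.72 ty -3.18 tz 33.36 roll -33.68
tx -44.70 ty -3.14 tz 51.38 roll -68.68
tx -80.94 ty -2.09 tz 59.12 roll -74.58
[ 0.18243733 -0.62333395  0.23795734] [-9.00069445e+01  8.45980242e-02 -7.36835099e+01] [ 0.57838992  0.06840347 -0.32055256] 0.9977805481370965 0.1
```

servo_tool(deltas=[{"tx": -1.9, "ty": -1, "tz": 3.3, "roll": -3.4}, {"tx": -3.8, "ty": -2, "tz": 6.7, "roll": -6.7}, {"tx": -5.6, "ty": -3, "tz": 10, "roll": -10}, {"tx": -7.5, "ty": -3.2, "tz": 13.3, "roll": -13.5}, {"tx": -9.4, "ty": -3.2, "tz": 16.7, "roll": -17}, {"tx": -11.2, "ty": -3.2, "tz": 20, "roll": -20}, {"tx": -13.1, "ty": -3.2, "tz": 23.4, "roll": -23.5}, {"tx": -15, "ty": -3.2, "tz": 26.7, "roll": -27}, {"tx": -16.8, "ty": -3.2, "tz": 30, "roll": -30}, {"tx": -18.7, "ty": -3.2, "tz": 33.4, "roll": -33.7}, {"tx": -21, "ty": -3.2, "tz": 35.5, "roll": -37}, {"tx": -23.5, "ty": -3.2, "tz": 37.5, "roll": -41}], grip=8.8)

```text
clock: 1.1
eef_pos: [0.4775, -0.2907, 0.2699]
tcp_rot: [-1.57, 0.002, -0.567]
contact_force: [0.7, -1.0, -0.5]
grip_width: 0.998
```

Run:
```python
from h import *
go((.55,-.05,.27,-8),(.5225,.3195,.26,.9))
```

```text
tx -6.80 ty 0.03 tz 24.20 roll -24.47
tx -28.96 ty 1.10 tz 53.89 roll -33.37
[ 0.47747479 -0.29066518  0.26988554] [-8.99263700e+01  8.60524940e-02 -3.24682308e+01] [ 0.65344197 -1.03778456 -0.53853486] 0.9982220900560581 1.1
```

servo_tool(deltas=[{"tx": -1.1, "tz": 4, "roll": -4}, {"tx": -2.2, "tz": 8, "roll": -8}, {"tx": -3.4, "tz": 12, "roll": -12}, {"tx": -4.5, "tz": 16, "roll": -16}, {"tx": -5.6, "tz": 20, "roll": -20}, {"tx": -6.8, "tz": 24, "roll": -24}, {"tx": -9, "tz": 27, "roll": -26}, {"tx": -11.2, "tz": 30, "roll": -28}, {"tx": -13.4, "tz": 33, "roll": -30}, {"tx": -15.6, "tz": 36, "roll": -31}, {"tx": -17.8, "tz": 39, "roll": -32}, {"tx": -20, "tz": 42, "roll": -33.4}])

```text
schema error: expected keys tx, ty, tz, roll
```

Run:
```python
from h import *
go((.5225,.3195,.26,.9))
```

```text
tx -28.96 ty 1.10 tz 53.89 roll -33.37
[ 0.47747479 -0.29066518  0.26988554] [-8.99263700e+01  8.60524940e-02 -3.24682308e+01] [ 0.65344197 -1.03778456 -0.53853486] 0.9982220900560581 1.1
```

servo_tool(deltas=[{"tx": -1.1, "ty": 0, "tz": 4, "roll": -4}, {"tx": -2.2, "ty": 0, "tz": 8, "roll": -8}, {"tx": -3.4, "ty": 0, "tz": 12, "roll": -12}, {"tx": -4.5, "ty": 0, "tz": 16, "roll": -16}, {"tx": -5.6, "ty": 0, "tz": 20, "roll": -20}, {"tx": -6.8, "ty": 0, "tz": 24, "roll": -24}, {"tx": -9, "ty": 0, "tz": 27, "roll": -26}, {"tx": -11.2, "ty": 0, "tz": 30, "roll": -28}, {"tx": -13.4, "ty": 0, "tz": 33, "roll": -30}, {"tx": -15.6, "ty": 0, "tz": 36, "roll": -31}, {"tx": -17.8, "ty": 0, "tz": 39, "roll": -32}, {"tx": -20, "ty": 0, "tz": 42, "roll": -33.4}])

```text
clock: 2.1
eef_pos: [0.5336, 0.1725, 0.2704]
tcp_rot: [-1.569, 0.001, 0.017]
contact_force: [-0.1, 0.5, -0.2]
grip_width: 0.996
```

Run:
```python
from h import *
go((.5225,.3195,.26,.9))
```

```text
tx -0.86 ty 1.07 tz 14.71 roll 0.07
[0.53355321 0.172542   0.27044492] [-8.99138950e+01  6.11801183e-02  9.66151101e-01] [-0.14992706  0.52472637 -0.17705341] 0.9963553072039589 2.1
```

servo_tool(deltas=[{"tx": -0.3, "ty": 0.5, "tz": 3.5, "roll": 0}, {"tx": -0.6, "ty": 1, "tz": 7, "roll": 0}, {"tx": -0.9, "ty": 1, "tz": 10.5, "roll": 0}, {"tx": -0.9, "ty": 1, "tz": 13, "roll": 0}, {"tx": -0.9, "ty": 1, "tz": 14.7, "roll": 0}, {"tx": -0.9, "ty": 1, "tz": 14.7, "roll": 0}])

```text
clock: 2.6
eef_pos: [0.52, 0.3241, 0.2604]
tcp_rot: [-1.567, 0.002, 0.023]
contact_force: [0.0, -0.6, 0.6]
grip_width: 0.997
```

Run:
```python
from h import *
grab('wrist','w1')
go((.5225,.3195,.125,.9))
```

```text
tx 0.18 ty 13.52 tz -0.20 roll 0.27
[0.52094301 0.32123067 0.26021268] [-89.88253624   0.12874038   1.16853002] [ 0.73889347  0.1986424  -0.4699543 ] 1.0012159583513216 2.65
```

View pics/w1.png

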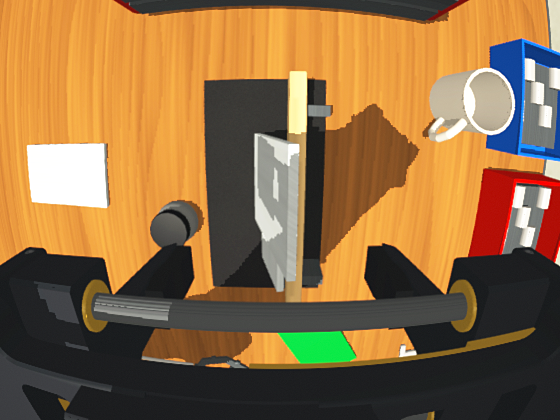

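The wrist view shows the tall plate, with its top edge at columns 285–298 and rows 140–290, between the open fingers (inner faces near columns 190 and 370). The candidates in the scene image are:
- the tall plate at (425,165)
- two low plates with top edges near (387,180) and (391,185)
- a green look-alike at (312,250)
- a white sheet at (360,142)

The bare plate whose top reaches z of about 0.174 m is the tall one. It is the front plate of the stack, and the enlarged crop confirms it.

servo_tool(deltas=[{"tx": 0.2, "ty": 2.5, "tz": -0.2, "roll": 0.2}, {"tx": 0.2, "ty": 5, "tz": -0.2, "roll": 0.2}, {"tx": 0.2, "ty": 7.5, "tz": -0.2, "roll": 0.2}, {"tx": 0.2, "ty": 9.5, "tz": -0.2, "roll": 0.2}, {"tx": 0.2, "ty": 11.5, "tz": -0.2, "roll": 0.2}, {"tx": 0.2, "ty": 13, "tz": -0.2, "roll": 0.2}, {"tx": 0.2, "ty": 13.5, "tz": -0.2, "roll": 0.2}, {"tx": 0.2, "ty": 13.5, "tz": -0.2, "roll": 0.2}])

```text
clock: 3.32
eef_pos: [0.5225, 0.3172, 0.1239]
tcp_rot: [-1.571, 0.004, 0.015]
contact_force: [0.0, 0.4, 0.4]
grip_width: 0.999
```

Run:
```python
from h import *
grab('scene','s2')
go((.5225,.3195,.125,.9),(.49,.3195,.125,.9))
a=cv2.imread('pics/s2.png')
cv2.imwrite('pics/cs2.png',cv2.resize(a[60:250,320:510],None,fx=3,fy=3,interpolation=cv2.INTER_CUBIC))
```

```text
tx -0.05 ty 0.01 tz 0.13 roll -0.01
tx -3.30 ty 0.02 tz 0.18 roll -0.01
[0.52304754 0.31816857 0.12511939] [-89.9401922    0.15305927   0.88595016] [-0.14078533  0.24345277 -0.06699782] 0.9964333449989518 3.3667
```

View pics/cs2.png

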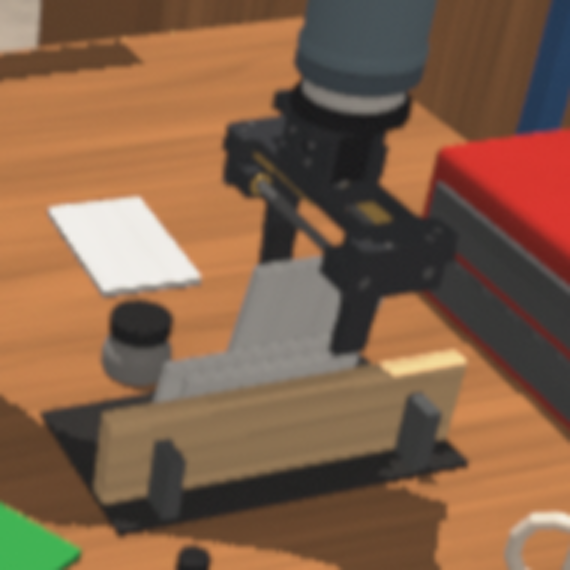

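The fingers straddle the plate, one on each side and clear of the board. Next I'll close part way and then swing the plate towards vertical.

servo_tool(deltas=[{"tx": 0, "ty": 0, "tz": 0, "roll": 0}, {"tx": 0, "ty": 0, "tz": 0, "roll": 0}, {"tx": 0, "ty": 0, "tz": 0, "roll": 0}, {"tx": 0, "ty": 0, "tz": 0, "roll": 0}, {"tx": 0, "ty": 0, "tz": 0, "roll": 0}, {"tx": 0, "ty": 0, "tz": 0, "roll": 0}, {"tx": 0, "ty": 0, "tz": 0, "roll": 0}, {"tx": 0, "ty": 0, "tz": 0, "roll": 0}], grip=2.2, squeeze=3)

```text
clock: 4.03
eef_pos: [0.523, 0.3182, 0.1251]
tcp_rot: [-1.57, 0.003, 0.016]
contact_force: [0.9, -0.7, -0.7]
grip_width: 0.42
```

servo_tool(deltas=[{"tx": -0.3, "ty": 0, "tz": 0.1, "roll": 0}, {"tx": -0.6, "ty": 0, "tz": 0.1, "roll": 0}, {"tx": -0.9, "ty": 0, "tz": 0.1, "roll": 0}, {"tx": -1.2, "ty": 0, "tz": 0.1, "roll": 0}, {"tx": -1.5, "ty": 0, "tz": 0.1, "roll": 0}, {"tx": -1.8, "ty": 0, "tz": 0.1, "roll": 0}, {"tx": -2.1, "ty": 0, "tz": 0.1, "roll": 0}, {"tx": -2.4, "ty": 0, "tz": 0.1, "roll": 0}, {"tx": -2.7, "ty": 0, "tz": 0.1, "roll": 0}, {"tx": -3.0, "ty": 0, "tz": 0.1, "roll": 0}, {"tx": -3.3, "ty": 0, "tz": 0.1, "roll": 0}, {"tx": -3.3, "ty": 0, "tz": 0.1, "roll": 0}])

```text
clock: 5.03
eef_pos: [0.4892, 0.3188, 0.1252]
tcp_rot: [-1.57, 0.003, 0.016]
contact_force: [-0.6, -0.1, -0.3]
grip_width: 0.249
```

Run:
```python
from h import *
grab('scene','s3');grab('wrist','w3')
go((.49,.3195,.125,.9))
a=cv2.imread('pics/s3.png')
b=cv2.imread('pics/w3.png')
cv2.imwrite('pics/cs3.png',np.hstack([cv2.resize(a[60:250,320:510],(420,420),interpolation=cv2.INTER_CUBIC),cv2.resize(b[90:370,140:420],(380,420))]))
```

```text
tx 0.01 ty 0.03 tz 0.08 roll 0.00
[0.48991853 0.31873979 0.12528017] [-89.94180713   0.15082091   0.90486248] [0.46851094 0.57957716 0.26033336] 0.24899055742338072 5.1333
```

View pics/cs3.png

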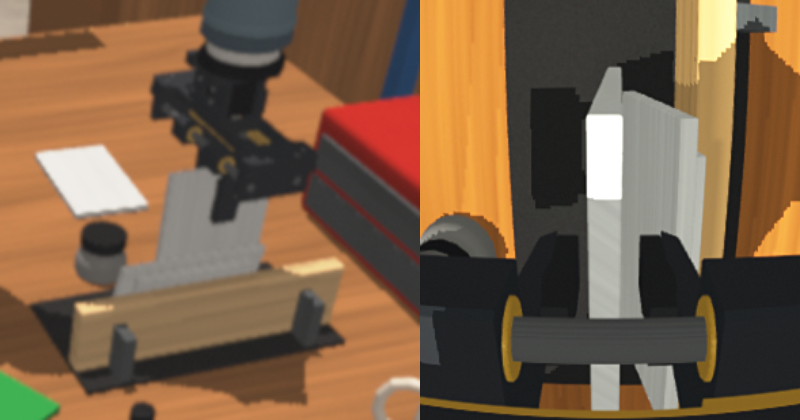

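The plate now stands nearly vertical between the fingers, and the low plates still lean on the board. I'll close and lift.

servo_tool(deltas=[{"tx": 0, "ty": 0, "tz": 0, "roll": 0}, {"tx": 0, "ty": 0, "tz": 0, "roll": 0}, {"tx": 0, "ty": 0, "tz": 0, "roll": 0}, {"tx": 0, "ty": 0, "tz": 0, "roll": 0}, {"tx": 0, "ty": 0, "tz": 0, "roll": 0}, {"tx": 0, "ty": 0, "tz": 0, "roll": 0}], grip=0, squeeze=40)

```text
clock: 5.63
eef_pos: [0.4901, 0.3187, 0.1253]
tcp_rot: [-1.57, 0.002, 0.016]
contact_force: [0.4, -0.4, 1.0]
grip_width: 0.088
```

servo_tool(deltas=[{"tx": -0.1, "ty": -0.3, "tz": 0, "roll": 0}, {"tx": -0.3, "ty": -0.8, "tz": 0, "roll": 0}, {"tx": -0.5, "ty": -1.5, "tz": 0, "roll": 0}, {"tx": -0.5, "ty": -2.5, "tz": 0, "roll": 0}, {"tx": -0.5, "ty": -3.5, "tz": 0, "roll": 0}, {"tx": -0.5, "ty": -4.5, "tz": 0, "roll": 0}, {"tx": -0.5, "ty": -5.5, "tz": 0, "roll": 0}, {"tx": -0.5, "ty": -7, "tz": 0, "roll": 0}, {"tx": -0.5, "ty": -8.5, "tz": 0, "roll": 0}, {"tx": -0.5, "ty": -10, "tz": 0, "roll": 0}, {"tx": -0.5, "ty": -11.5, "tz": 0, "roll": 0}, {"tx": -0.5, "ty": -13, "tz": 0, "roll": 0}])

```text
clock: 6.63
eef_pos: [0.4853, 0.3185, 0.2569]
tcp_rot: [-1.57, 0.002, 0.016]
contact_force: [0.1, 0.8, -4.8]
grip_width: 0.087
```

Run:
```python
from h import *
grab('scene','s4');grab('top','t4')
go((.48,.3195,.30,.9))
a=cv2.imread('pics/s4.png')
b=cv2.imread('pics/t4.png')
cv2.imwrite('pics/cs4.png',np.hstack([cv2.resize(a[20:250,300:530],(420,420),interpolation=cv2.INTER_CUBIC),cv2.resize(b[120:280,30:190],(380,420))]))
```

```text
tx -0.65 ty -4.15 tz 0.01 roll -0.01
[0.48660409 0.31969895 0.25850019] [-89.77170976  -0.11658981   0.89125991] [ 1.35500247  0.87248203 -4.06166289] 0.09227851317598644 6.7333
```

View pics/cs4.png

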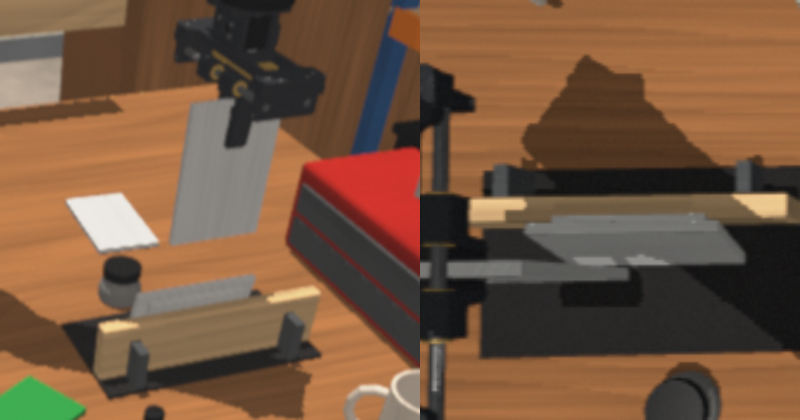

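Run:
```python
from h import *
go((.56,.05,.30,12),(.5988,-.2207,.30,25.7))
```

```text
tx 6.93 ty -4.24 tz -27.06 roll -11.11
tx 10.39 ty -4.34 tz -54.19 roll -24.81
[0.48660409 0.31969895 0.25850019] [-89.77170976  -0.11658981   0.89125991] [ 1.35500247  0.87248203 -4.06166289] 0.09227851317598644 6.7333
```

servo_tool(deltas=[{"tx": 0, "ty": -1.5, "tz": -0.5, "roll": 0}, {"tx": 0, "ty": -3, "tz": -2, "roll": -1}, {"tx": 0.8, "ty": -4.2, "tz": -4, "roll": -2}, {"tx": 1.6, "ty": -4.2, "tz": -6.5, "roll": -3}, {"tx": 2.4, "ty": -4.2, "tz": -9, "roll": -4}, {"tx": 3.2, "ty": -4.2, "tz": -12, "roll": -5}, {"tx": 4, "ty": -4.2, "tz": -15, "roll": -6}, {"tx": 4.8, "ty": -4.2, "tz": -18, "roll": -7.5}, {"tx": 5.6, "ty": -4.2, "tz": -21, "roll": -9}, {"tx": 6.3, "ty": -4.2, "tz": -24, "roll": -10}, {"tx": 6.9, "ty": -4.2, "tz": -27, "roll": -11}, {"tx": 7.3, "ty": -4.2, "tz": -30, "roll": -12}])

```text
clock: 7.73
eef_pos: [0.5641, 0.019, 0.2988]
tcp_rot: [-1.567, -0.002, 0.226]
contact_force: [0.9, 0.5, -4.8]
grip_width: 0.088
```

Run:
```python
from h import *
go((.5988,-.2207,.30,25.7))
```

```text
tx -1.99 ty -0.21 tz -24.14 roll -12.76
[0.56412099 0.01903912 0.29881476] [-89.79687117  -0.12505641  12.93792001] [ 0.94650109  0.53406682 -4.82916766] 0.08830890909870323 7.7333
```

servo_tool(deltas=[{"tx": -0.2, "ty": -0.1, "tz": -2.5, "roll": -1.5}, {"tx": -0.4, "ty": -0.1, "tz": -5, "roll": -3}, {"tx": -0.6, "ty": -0.1, "tz": -7.5, "roll": -4.5}, {"tx": -0.8, "ty": -0.1, "tz": -10, "roll": -6}, {"tx": -1, "ty": -0.1, "tz": -12.5, "roll": -7.5}, {"tx": -1.2, "ty": -0.1, "tz": -15, "roll": -9}, {"tx": -1.4, "ty": -0.1, "tz": -17.5, "roll": -10}, {"tx": -1.6, "ty": -0.1, "tz": -20, "roll": -11}, {"tx": -1.8, "ty": -0.1, "tz": -22, "roll": -12}, {"tx": -2, "ty": -0.1, "tz": -23.5, "roll": -12.7}, {"tx": -2, "ty": -0.1, "tz": -24.1, "roll": -12.7}, {"tx": -2, "ty": -0.1, "tz": -24.1, "roll": -12.7}])

```text
clock: 8.73
eef_pos: [0.5981, -0.2221, 0.2979]
tcp_rot: [-1.567, -0.002, 0.444]
contact_force: [0.4, 0.2, -4.9]
grip_width: 0.086
```

Run:
```python
from h import *
grab('scene','s5');grab('wrist','w5');grab('top','t5')
go((.5988,-.2207,.30,25.7))
a=cv2.imread('pics/s5.png')
b=cv2.imread('pics/w5.png');c=cv2.imread('pics/t5.png')
cv2.imwrite('pics/cs5.png',np.hstack([cv2.resize(a[60:330,60:330],(400,400),interpolation=cv2.INTER_CUBIC),cv2.resize(b[60:360,130:430],(400,400))]))
cv2.imwrite('pics/ct5.png',cv2.resize(c[50:260,280:490],(600,600),interpolation=cv2.INTER_CUBIC))
```

```text
tx -0.09 ty -0.13 tz -0.22 roll 0.04
[ 0.59865126 -0.2182985   0.29873007] [-89.7557729   -0.18466352  25.73941138] [ 0.71503837  0.15737776 -4.23353028] 0.0874008873368278 8.8833
```

View pics/cs5.png

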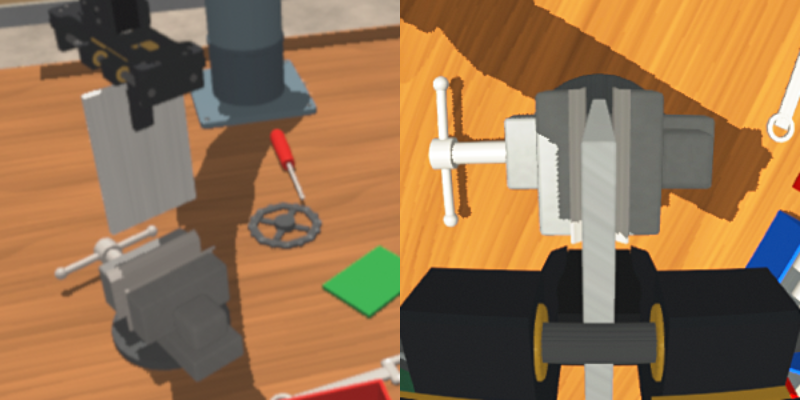

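View pics/ct5.png

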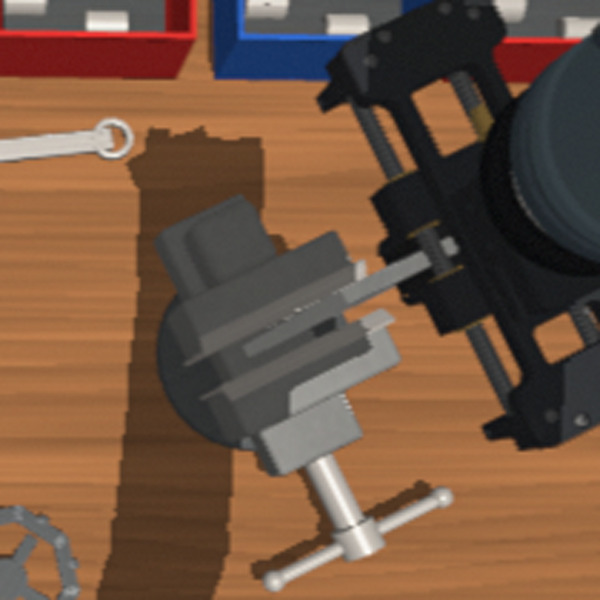

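Run:
```python
from h import *
np.set_printoptions(precision=4,suppress=True)
d=np.load('pics/s5.npz')['d']
# plate points near bed centre, above vice
v,u=np.mgrid[60:330,60:330];P=world('scene',d,u.ravel(),v.ravel())
a=np.radians(25.7);ex=np.array([np.cos(a),np.sin(a)]);ey=np.array([-ex[1],ex[0]])
L=np.c_[(P[:,:2]-[.5988,-.2207])@np.c_[ex,ey],P[:,2]]
m=(abs(L[:,0])<.025)&(abs(L[:,1])<.09)&(L[:,2]>.135)&(L[:,2]<.29)
Q=L[m];print(len(Q),'zmin',np.percentile(Q[:,2],[1,3,5]))
for lo in(.18,.20,.22,.24,.26):
    q=Q[(Q[:,2]>lo)&(Q[:,2]<lo+.015)];print(lo,np.median(q[:,0]),np.percentile(q[:,1],[0.5,2,98,99.5]))
# jaws in scene in this frame
d0=np.load('pics/scene0.npz')['d'];P=world('scene',d0,u.ravel(),v.ravel())
L=np.c_[(P[:,:2]-[.5988,-.2207])@np.c_[ex,ey],P[:,2]]
q=L[(L[:,2]>.108)&(L[:,2]<.118)&(abs(L[:,0])<.06)&(abs(L[:,1])<.08)];print('lip',np.percentile(q[:,1],[1,99]));print(np.histogram(q[:,0],bins=np.arange(-.06,.061,.004)))
A=np.c_[Q[:,1:],np.ones(len(Q))];print(np.linalg.lstsq(A,Q[:,0],rcond=None)[0])
```

```text
3660 zmin [0.1805 0.1826 0.1852]
0.18 0.0025097125385290867 [-0.0555 -0.0551  0.0518  0.0539]
0.2 0.0026218618222423116 [-0.0556 -0.0551  0.0518  0.0541]
0.22 0.0024895560132420914 [-0.0554 -0.055   0.0523  0.0539]
0.24 0.0023402925021989273 [-0.0557 -0.0553  0.0521  0.0533]
0.26 0.002450688335982254 [-0.0559 -0.0553  0.0514  0.0538]
lip [-0.0632  0.059 ]
(array([  0,   0,   0,   0,   2,   0,   0,   0,   0,  65, 188, 117,  14,
         1,   0,   0,   0,   0,   0,   7,  99,  20,   0,   0,   0,   0,
         0,   1,   0,   0]), array([-0.06 , -0.056, -0.052, -0.048, -0.044, -0.04 , -0.036, -0.032,
       -0.028, -0.024, -0.02 , -0.016, -0.012, -0.008, -0.004,  0.   ,
        0.004,  0.008,  0.012,  0.016,  0.02 ,  0.024,  0.028,  0.032,
        0.036,  0.04 ,  0.044,  0.048,  0.052,  0.056,  0.06 ]))
[ 0.0072 -0.0011  0.0027]
```

The plate hangs centred over the mouth and is about -1.5 mm off across the jaws and -1 mm along them. It is upright, so I'll lower it.

servo_tool(deltas=[{"tx": 0, "ty": 1, "tz": -0.1, "roll": 0}, {"tx": 0.05, "ty": 2, "tz": -0.1, "roll": 0}, {"tx": 0.05, "ty": 3, "tz": -0.1, "roll": 0}, {"tx": 0.05, "ty": 4, "tz": -0.1, "roll": 0}, {"tx": 0.05, "ty": 5, "tz": -0.1, "roll": 0}, {"tx": 0.05, "ty": 6, "tz": -0.1, "roll": 0}, {"tx": 0.05, "ty": 7, "tz": -0.1, "roll": 0}, {"tx": 0.05, "ty": 8, "tz": -0.1, "roll": 0}, {"tx": 0.05, "ty": 9, "tz": -0.1, "roll": 0}, {"tx": 0.05, "ty": 10, "tz": -0.1, "roll": 0}, {"tx": 0.05, "ty": 11, "tz": -0.1, "roll": 0}, {"tx": 0.05, "ty": 12, "tz": -0.1, "roll": 0}])

```text
clock: 9.88
eef_pos: [0.5997, -0.2184, 0.1777]
tcp_rot: [-1.567, -0.003, 0.449]
contact_force: [0.3, 0.3, -3.8]
grip_width: 0.086
```

Run:
```python
from h import *
grab('scene','s6')
go((.5988,-.2207,.1637,25.7))
a=cv2.imread('pics/s6.png')
cv2.imwrite('pics/cs6.png',cv2.resize(a[120:320,80:280],(600,600),interpolation=cv2.INTER_CUBIC))
```

```text
tx -0.08 ty 1.19 tz -0.26 roll 0.05
[ 0.59843261 -0.21810006  0.17557561] [-8.96315628e+01 -5.36312976e-02  2.57457428e+01] [-1.35992654  0.19134772 -5.7526562 ] 0.08704361056504212 9.9333
```

View pics/cs6.png

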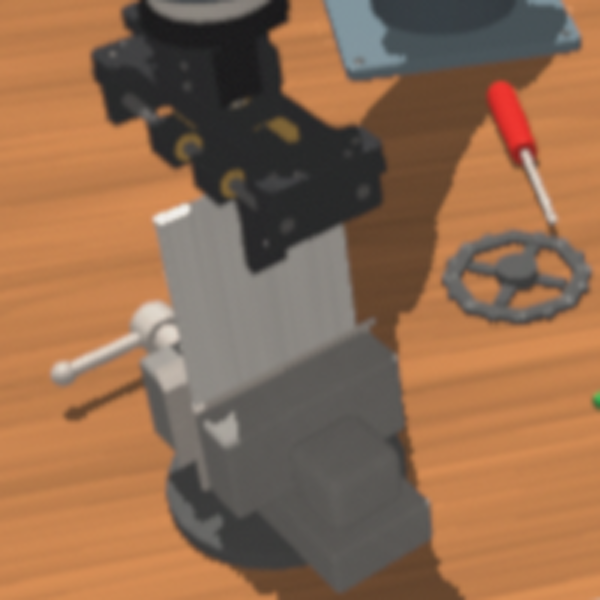

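The plate is in the slot with no contact yet. I'll go down slowly until it touches the bed.

servo_tool(deltas=[{"tx": 0, "ty": 0.2, "tz": -0.1, "roll": 0}, {"tx": 0, "ty": 0.4, "tz": -0.1, "roll": 0}, {"tx": 0, "ty": 0.6, "tz": -0.1, "roll": 0}, {"tx": 0, "ty": 0.7, "tz": -0.1, "roll": 0}, {"tx": 0, "ty": 0.8, "tz": -0.1, "roll": 0}, {"tx": 0, "ty": 0.9, "tz": -0.1, "roll": 0}, {"tx": 0, "ty": 1.0, "tz": -0.1, "roll": 0}, {"tx": 0, "ty": 1.0, "tz": -0.1, "roll": 0}])

```text
clock: 10.6
eef_pos: [0.5988, -0.219, 0.1656]
tcp_rot: [-1.564, -0.001, 0.449]
contact_force: [-1.1, 0.2, -3.8]
grip_width: 0.087
```

servo_tool(deltas=[{"tx": 0, "ty": 0.05, "tz": 0, "roll": 0}, {"tx": 0, "ty": 0.1, "tz": 0, "roll": 0}, {"tx": 0, "ty": 0.1, "tz": 0, "roll": 0}])

```text
clock: 10.85
eef_pos: [0.5989, -0.219, 0.1645]
tcp_rot: [-1.564, -0.001, 0.449]
contact_force: [-0.6, -0.3, -3.7]
grip_width: 0.087
```

servo_tool(deltas=[{"tx": 0, "ty": 0.05, "tz": 0, "roll": 0}, {"tx": 0, "ty": 0.1, "tz": 0, "roll": 0}, {"tx": 0, "ty": 0.1, "tz": 0, "roll": 0}])

```text
clock: 11.1
eef_pos: [0.5991, -0.2188, 0.1644]
tcp_rot: [-1.565, -0.001, 0.449]
contact_force: [-2.3, 1.2, 4.7]
grip_width: 0.085
```

The vertical force rose from -3.7 to +4.7 N at TCP z = 0.1644, against a predicted 0.1637, so the plate is on the bed. I'll check once before letting go.

```bash
cat > chk.py <<'E'
from h import *
import sys
np.set_printoptions(precision=4,suppress=True)
t=sys.argv[1]
im,d,s=grab('scene',t)
v,u=np.mgrid[60:330,60:330];P=world('scene',d,u.ravel(),v.ravel())
a=np.radians(25.7);ex=np.array([np.cos(a),np.sin(a)]);ey=np.array([-ex[1],ex[0]])
L=np.c_[(P[:,:2]-[.5988,-.2207])@np.c_[ex,ey],P[:,2]]
Q=L[(abs(L[:,0])<.03)&(abs(L[:,1])<.09)&(L[:,2]>.125)&(L[:,2]<.225)]
for lo in(.13,.15,.17,.19,.205):
    q=Q[(Q[:,2]>lo)&(Q[:,2]<lo+.012)];print(lo,len(q),np.median(q[:,0]),np.percentile(q[:,1],[0.5,2,98,99.5]))
print('top',np.percentile(Q[:,2],[98,99.5]))
cv2.imwrite(f'pics/c{t}.png',cv2.resize(im[60:320,80:480,::-1],(800,520),interpolation=cv2.INTER_CUBIC))
go((.5988,-.2207,.30,25.7))
E
python3 chk.py s7
```

```text
0.13 325 0.004391413806396594 [-0.0531 -0.0525  0.0542  0.0556]
0.15 302 0.004682603503423576 [-0.0535 -0.053   0.0542  0.0555]
0.17 203 0.004851286686568361 [-0.0532 -0.053   0.0048  0.0077]
0.19 203 0.004919826707471295 [-0.0539 -0.0535 -0.0058 -0.005 ]
0.205 196 0.004490666590160136 [-0.0536 -0.0533 -0.0087 -0.0065]
top [0.2144 0.2159]
tx -0.09 ty -13.56 tz -0.07 roll 0.04
[ 0.5991 -0.2189  0.1644] [-89.6655  -0.0776  25.7448] [-2.2353  0.274   5.8962] 0.08549269329098828 11.15
```

View pics/cs7.png

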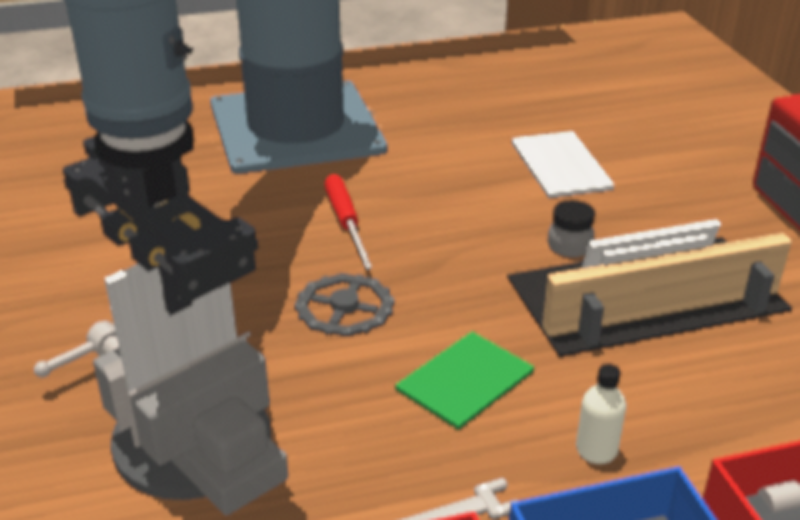

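The plate top is at z ≈ 0.2155 (bed 0.045 + 0.17), so it is seated and upright, and the low plates still lean. I'll release it gently.

servo_tool(deltas=[{"tx": 0, "ty": -0.05, "tz": 0, "roll": 0}, {"tx": 0, "ty": -0.05, "tz": 0, "roll": 0}, {"tx": 0, "ty": -0.05, "tz": 0, "roll": 0}], squeeze=6)

```text
clock: 11.4
eef_pos: [0.599, -0.219, 0.1645]
tcp_rot: [-1.565, -0.001, 0.449]
contact_force: [-0.7, 0.5, -2.7]
grip_width: 0.088
```

servo_tool(deltas=[{"tx": 0, "ty": 0, "tz": 0, "roll": 0}, {"tx": 0, "ty": 0, "tz": 0, "roll": 0}, {"tx": 0, "ty": 0, "tz": 0, "roll": 0}, {"tx": 0, "ty": 0, "tz": 0, "roll": 0}], grip=1.2)

```text
clock: 11.73
eef_pos: [0.5994, -0.219, 0.1648]
tcp_rot: [-1.565, -0.002, 0.449]
contact_force: [-0.5, 0.2, 0.2]
grip_width: 0.134
```

servo_tool(deltas=[{"tx": 0, "ty": 0, "tz": 0, "roll": 0}, {"tx": 0, "ty": 0, "tz": 0, "roll": 0}, {"tx": 0, "ty": 0, "tz": 0, "roll": 0}, {"tx": 0, "ty": 0, "tz": 0, "roll": 0}, {"tx": 0, "ty": 0, "tz": 0, "roll": 0}, {"tx": 0, "ty": 0, "tz": 0, "roll": 0}], grip=6.5)

```text
clock: 12.23
eef_pos: [0.5993, -0.219, 0.1647]
tcp_rot: [-1.565, -0.002, 0.449]
contact_force: [0.3, 0.1, 0.2]
grip_width: 0.567
```

```bash
python3 chk.py s8
python3 - <<'E'
from h import *
grab('wrist','w8')
E
```

```text
0.13 308 0.004600043245830772 [-0.0527 -0.0523  0.0541  0.0558]
0.15 257 0.004741475886076677 [-0.0532 -0.0525  0.0552  0.0564]
0.17 195 0.0048347657359411236 [-0.0527 -0.0525  0.001   0.0017]
0.19 172 0.004714763612946742 [-0.0531 -0.0529 -0.0034 -0.0009]
0.205 184 0.0039502306203589 [-0.0531 -0.0524  0.0074  0.008 ]
top [0.215  0.2162]
tx -0.10 ty -13.53 tz -0.06 roll 0.04
[ 0.5993 -0.219   0.1647] [-89.6794  -0.1078  25.7447] [ 0.9538  0.0205 -0.0411] 0.6088185269187832 12.2833
```

View pics/cs8.png

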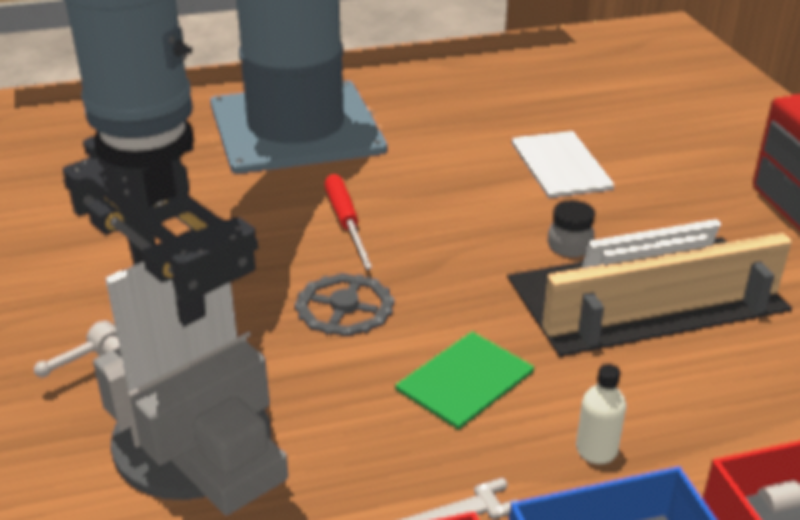

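View pics/w8.png

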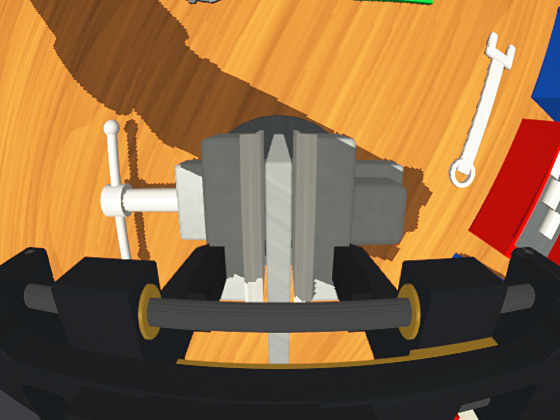

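The plate stands upright and free at columns 268–290, midway between the lips, with both fingers clear of it. I'll back straight up.

servo_tool(deltas=[{"tx": 0, "ty": -1, "tz": 0, "roll": 0}, {"tx": 0, "ty": -2, "tz": 0, "roll": 0}, {"tx": 0, "ty": -3, "tz": 0, "roll": 0}, {"tx": 0, "ty": -4.5, "tz": 0, "roll": 0}, {"tx": 0, "ty": -6, "tz": 0, "roll": 0}, {"tx": 0, "ty": -8, "tz": 0, "roll": 0}, {"tx": 0, "ty": -10, "tz": 0, "roll": 0}, {"tx": 0, "ty": -12, "tz": 0, "roll": 0}, {"tx": 0, "ty": -14, "tz": 0, "roll": 0}, {"tx": 0, "ty": -15, "tz": 0, "roll": 0}, {"tx": 0, "ty": -15, "tz": 0, "roll": 0}, {"tx": 0, "ty": -15, "tz": 0, "roll": 0}])

```text
clock: 13.33
eef_pos: [0.5995, -0.2199, 0.3151]
tcp_rot: [-1.566, -0.002, 0.449]
contact_force: [-0.4, -0.6, -0.8]
grip_width: 0.74
```

```bash
python3 chk.py s9
```

```text
0.13 316 0.004580859902110426 [-0.053  -0.052   0.0556  0.0568]
0.15 334 0.004636002526236487 [-0.0529 -0.0522  0.0539  0.056 ]
0.17 353 0.004633142152586998 [-0.0531 -0.0522  0.0545  0.0565]
0.19 371 0.004695933297174226 [-0.0529 -0.0524  0.0545  0.056 ]
0.205 480 0.004068786723658912 [-0.0526 -0.0517  0.0544  0.056 ]
top [0.2155 0.2162]
tx -0.06 ty 1.40 tz -0.08 roll 0.04
[ 0.599  -0.2198  0.314 ] [-89.6504  -0.0617  25.7448] [-0.102  -0.523  -0.9841] 0.7395259642099451 13.3833
```

View pics/cs9.png

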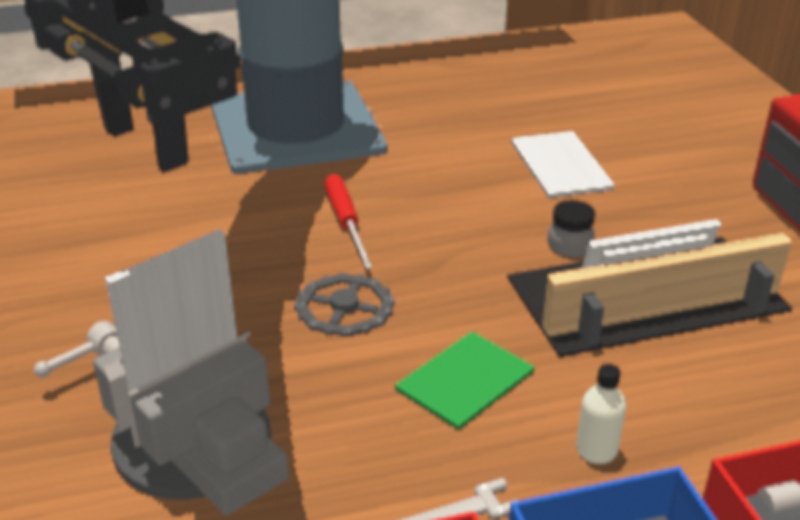

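The tall plate stands alone and upright in the vice at (170,310) in the crop. Both low plates still lean on the board at (655,240), and the gripper is clear.

```bash
python3 -c "
from plant import ticket
print(ticket.finish_job())"
```

```text
the job is handed in; nothing more can be done
None
```

The tall plate now stands upright on the vice bed, centred between the open jaws, and the job is handed in at about 13.4 s of the 43 s allowed. I straddled the plate, swung it to vertical between half-closed fingers, gripped it at 40 N and drew it up. I lowered it until the wrist force showed contact with the bed, then opened the fingers and backed straight up.

The last checks, from the scene camera's depth:
- **Position:** the plate centre is about 1 mm off across the jaws and 1.5 mm off along them.
- **Height:** the plate's top is at z ≈ 0.2155 m, which matches the bed plus the plate's 170 mm, so the centre is about 85 mm above the bed.
- **Tilt:** the plate is upright to well within a degree or two.
- **Low plates:** both look unmoved and still leaning in the pictures. I did not measure their final positions.
- **Gripper:** it was about 0.1 m clear of the plate.

No check failed or disagreed. One move call was refused for missing keys and moved nothing; I sent it again in full.

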